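Gauge a milling blank against the flip stop of a cut-off jig

TASK

Get the ivory block in the cut-off jig ready for sawing: fold the flip stop all the way down, then slide the block, flat along the fence, up to the tip of the stop's brass set screw and hold it there for a moment with a light pressure of about 5 N; the block is chalk-soft and must never bear on the screw with over 10 N. Then let go and fold the stop up again, upright or beyond, leaving the block exactly where it was gauged and everything round the jig undisturbed.

Things in the scene. Friction and masses are not known exactly. Their poses are not given: they have to be found in the camera images.
- jig: Cut-off jig, fixed: aluminium bed plate, top 12 mm above the worktop, with a fence along it. Origin on the worktop; y along the fence, x square to the fence, away from the robot. Plate: x -70 to +60, y -160 to +160 mm. The fence's flat face is the plane x = +34 mm, its top 42 mm above the worktop, 18 mm thick. The block lies on the bed on the -x side of the fence.
- saw_guide (a point): Point on the bed between two dark saw guide posts at jig x = -53, y = -15 mm. The posts fill jig x -60 to -46, y -26 to -4 mm and stand 26 mm above the bed. The narrow saw kerf runs from here square across bed and fence. Axes as the jig's.
- flip_stop: Steel flip stop, hinged on a carriage clamped on the fence at jig y -96 to -60 mm, different each time. Origin on the hinge axis (along jig y) at jig x = +26, z = 56 mm, mid-width of the arm. Folded down its axes equal the jig's and the arm, 14 mm wide (y), 8 mm thick, reaches 69 mm along own -x, level over the bed. The carriage is 40 mm wide (y), its top 6 mm above the axis.
- stop_arm (a point): Point in the middle of the flip stop's arm, 50 mm out from the hinge axis (own x = -50 mm, z = 0); here, 10 mm either way, the arm can be pinched across its 14 mm width from above at any angle of the hinge, or pushed. Axes as the flip stop's.
- stop_tongue (a point): Centre line of the brass set screw where it leaves the +y face of the stop's tongue (own x = -12, y = +4, z = -33 mm from the hinge; folded down it is 11 mm above the bed). The tongue is 8 mm thick, 20 mm wide, ends 3 mm above the bed. The screw (set_screw), 8 mm thick, points to +y; its flat tip is 6 to 20 mm from this point: today's setting is not reported and must be found by touch.
- flip_hinge (a joint): Angle of the flip stop, rad: 0 folded fully down against its stop, 1.57 arm upright, up to 2.05 leaning back over the fence. The hinge is stiff (about 0.12 N m, some 2.5 N at 50 mm) and stays wherever it is left.
- blank: Ivory milling block 40 x 85 x 22 mm (x, y, z), about 0.2 kg, chalk-soft, loose on the bed on the +y side of the saw kerf with the fence to its +x, a little off the fence and askew. Origin at the centre of its underside; y along its length, its -y end is the one that meets the set screw, the +y end (a small dark bore in it) can be pushed. Sliding it along takes 2 to 7 N.
- razor_saw: Small back saw with wooden handle, 25 x 225 x 18 mm, lying left of the jig; origin on the worktop where handle and blade meet. Leave it alone.
- plaster_model: Plaster jaw model, 48 x 61 x 24 mm, standing behind the jig; origin at the centre of its underside. Leave it alone.
- powder_jar: White powder jar, 50 mm diameter, 41 mm high, behind the jig; origin at the centre of its underside. Leave it alone.
- tweezers: Steel tweezers, 12 x 147 x 9 mm, lying in front of the jig; origin at the centre of the underside. Leave them alone.

How it is judged:
By the outcome, as a careful person would: the job done as asked, in the order asked, and still so for the second after the job is handed in, with the robot touching nothing.
It also fails if it takes over 72 s, if anything falls off the work surface, if the arm or the gripper's body presses on something with over 40 N, if the wrist force passes 120 N, or if a joint passes its speed limit or range.

ROBOT

A 6-joint arm with a two-finger parallel gripper is mounted at the origin on the work surface; the furniture and walls round the work are solid. World frame = base frame: x ahead of the robot, y to its left, z up, the work surface at z = 0. Lengths are in mm, angles in rad, forces in N, time in s.
With the tool pointing down it reaches from about 275 to 725 mm from the base axis. Payload 5.6 kg.
Tool frame: the origin (TCP) lies on the front face of the gripper's body, between the roots of the fingers; the fingertips stand env.tcp_to_tips ahead of it and the grasp point (between the pads) lies 54 mm ahead of it (env.tcp_to_tips is the distance from the TCP to the fingertips, in mm); z points along the fingers, y is the line along which they close (so a half turn about z gives the same grasp; the last joint's range is limited). The gripper opens to 85 mm and grips with 20 to 120 N. Pads are 22 mm wide; open, the fingers measure 114 mm over their backs; the gripper's body (76 mm by 85 mm) begins 54 mm behind the grasp point. The pads swing forward as they close: fully open they stand 13 mm farther back than shut.
Start: joints at [1.598, 0.255, 0.108, 0, -1.424, -0.285], TCP at [140.197, 531.825, 303.883] pointing down, gripper open.
Joint ranges: [-2.95, 2.95], [-1.21, 1.97], [-1.09, 1.5], [-2.87, 1.71], [-2.94, -0.07], [-3.05, 3.05]. Speed limits (rad/s): [2.57, 2.57, 3.14, 3.14, 3.14, 3.14].

INTERFACE

Orientations are given as a 3x3 rotation matrix whose columns are the frame's x, y, z axes.
In Python, from cell import env, imaging, sign_off gives the robot as it stands.
- The arm moves only by the shell command python3 -m jog 'ROWS' [FORCE]. ROWS is a JSON object of lists of equal length, an entry for each row: "translation": the shift along the tool's x, y, z in units of 25 mm (1.0 is 25 mm), a list of three; "angular": the turn, a rotation vector about the tool's x, y, z in units of 6 degrees (1.0 is 6 degrees), a list of three; "jaw": the finger opening in mm, from 0 to 85.4. A call has 1 to 12 rows; each row shifts and turns the commanded pose from where the row before left it, along the tool's axes as they then stand; what a row does not reach is not made up. A row lasts 1/12 s, in which the tool goes at most 41.7 mm and 7.16 degrees, less where a joint would pass 70% of its speed; a pose out of reach is approached as far as the arm can. A call is refused whole if a number of a shift passes 1 or a number of a turn 1, either way. A call with a gripper value outside its range is refused whole. The fingers move at their own pace and stop on an object; FORCE is the grip in N (left out, the last holds). Time passes only in rows, so rows that do not move let the fingers close. It gives the time, the measured TCP pose, the force, the opening and the grip force at its end, in the units of the state.
- env.observe(): the state, without advancing time (a new reading comes with each control period).
- imaging.capture(name): name is "scene" or "top" or "wrist"; returns the picture (480x640x3 uint8, red, green, blue); there is no depth.
- imaging.get_calibration(name): a dict with "fx", "fy", "cx", "cy" (pixels), "k1" (the pictures are not rectified: a ray, as slopes to the right and down, at radius r is drawn at 1 + k1 r^2 times it, then the intrinsics apply), "rvec" (rotation vector, rad) and "tvec" (3), from world to camera coordinates, as OpenCV has them; the wrist camera has in their place "T_tool_cam" (4x4, takes a point from camera to tool coordinates, whose origin is the TCP and whose axes are the flange's). Camera axes: x right, y down, z forward; pixel columns grow to the right and rows downward; lengths in mm; the calibration is good to about 2 mm. A picture is of the moment at which its call begins: read the wrist's pose just before it. get_calibration takes no time and is no camera call.
- sign_off(): hands the job in; it is judged then, once.
The state is a dict: "t": time; "joint_positions": joint angles; "qd": joint speeds; "joint_efforts": joint torques, N m; "ee_pos": TCP position; "tool_rot": TCP orientation; "contact_force": force on the tool from outside, world axes, zero at the start; "ft_torque": the same for the moment, N m; "grip_width": finger opening in mm; "gripper_force": force on a finger pad.
Only numpy, scipy, OpenCV 4.12 (cv2) and the standard library are available. Lean on these libraries where they do the work, as an engineer would, in place of code of your own. Each camera call takes 0.05 s, during which the arm holds its last target. There are 200 camera calls.

## Working session

There is one attempt and no reset: what is moved stays moved. The work goes in short steps, Python scripts to look and compute and a shell command to move; the robot and the scene stay as the last step left them, time stands still between calls to the robot, and variables do not carry over. Pictures are saved under pics/ and viewed, at most 10 in all, crops included, and the job is handed in when it is done.

```bash
ls; mkdir -p pics; python3 - <<'E'
from cell import env, imaging
import cv2
print(env.observe(), env.tcp_to_tips)
for n in("scene","top","wrist"):
    im=imaging.capture(n); cv2.imwrite(f"pics/{n}0.png",im[:,:,::-1]); print(n,imaging.get_calibration(n))
E
```

```text
pics
{'t': 0.0, 'joint_positions': array([ 1.59763266e+00,  2.55737586e-01,  1.06972529e-01, -5.20868862e-04,
       -1.42386729e+00, -2.84608086e-01]), 'qd': array([-5.68051868e-05, -1.40737124e-03,  1.44441243e-03,  1.18503852e-04,
        2.43560479e-04,  2.62351999e-04]), 'joint_efforts': array([ 1.32139844e-04, -3.86627305e+01,  2.37932307e+01,  5.36499292e+00,
       -6.24039414e-03, -1.00846128e-05]), 'ee_pos': array([140.03958429, 531.49453522, 302.98090536]), 'tool_rot': array([[ 9.66940859e-01, -2.55000309e-01, -4.65805516e-04],
       [-2.55000733e-01, -9.66939092e-01, -1.84916524e-03],
       [ 2.11321445e-05,  1.90681418e-03, -9.99998182e-01]]), 'contact_force': array([-0.33009844, -0.49028966,  0.32701368]), 'ft_torque': array([-0.01810713, -0.00855263,  0.01664861]), 'gripper_force': 0.0, 'grip_width': 85.31718280352256} 72.6
scene {'fx': 490.5762957420931, 'fy': 490.5762957420931, 'cx': 321.46368969943995, 'cy': 234.5736664224304, 'k1': -0.08071183132243502, 'rvec': array([ 1.22080253, -2.11600058,  1.10922193]), 'tvec': array([323.88947293, 312.3272234 , 508.2931469 ])}
top {'fx': 594.6937704957302, 'fy': 594.6937704957302, 'cx': 309.1819372519931, 'cy': 252.29293162716854, 'k1': -0.13185267134752016, 'rvec': array([ 2.1292554 , -2.10044476,  0.17855074]), 'tvec': array([ 64.23242381, 591.38185731, 905.49080844])}
wrist {'fx': 428.9809362709067, 'fy': 428.9809362709067, 'cx': 315.9318886103585, 'cy': 240.91578999895992, 'k1': 0.02254865296177951, 'T_tool_cam': array([[ 4.31644239e-04, -9.60694257e-01, -2.77608281e-01,
         6.96253376e+01],
       [ 9.99999773e-01,  2.71302102e-04,  6.15996644e-04,
        -6.17414238e-02],
       [-5.16468728e-04, -2.77608484e-01,  9.60694157e-01,
        -7.02415028e+01],
       [ 0.00000000e+00,  0.00000000e+00,  0.00000000e+00,
         1.00000000e+00]])}
```

View pics/top0.png

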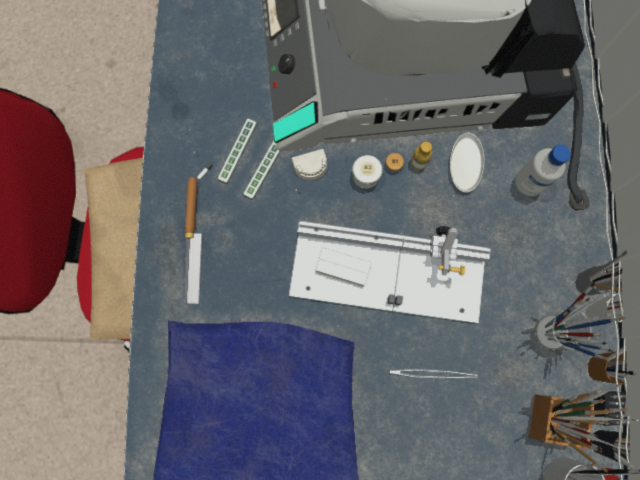

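View pics/scene0.png

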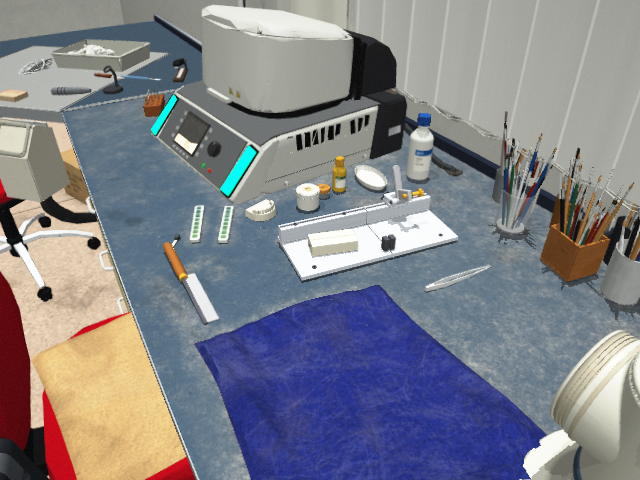

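The top view shows the jig with its plate corners near (290,296) and (478,322), the block near (343,265), the upright stop near (448,245) with its brass screw at (458,270), and the posts at (395,300). In the scene view the stop is upright too.

```bash
cat > h.py <<'E'
import numpy as np, cv2
from cell import env, imaging
def cam(name,state=None):
    c=imaging.get_calibration(name)
    if name=="wrist":
        s=state; T=np.eye(4);T[:3,:3]=s["tool_rot"];T[:3,3]=s["ee_pos"]
        M=T@c["T_tool_cam"]; return c,M[:3,:3],M[:3,3]
    R=cv2.Rodrigues(c["rvec"])[0]; return c,R.T,-R.T@c["tvec"]
def ray(C,uv):
    c,R,o=C; K=np.array([[c["fx"],0,c["cx"]],[0,c["fy"],c["cy"]],[0,0,1]])
    p=cv2.undistortPoints(np.array(uv,float).reshape(-1,1,2),K,np.array([c["k1"],0,0,0,0.]))[:,0]
    return o,np.c_[p,np.ones(len(p))]@R.T
def onplane(C,uv,z):
    o,d=ray(C,uv); return o+d*((z-o[2])/d[:,2])[:,None]
def proj(C,P):
    c,R,o=C; K=np.array([[c["fx"],0,c["cx"]],[0,c["fy"],c["cy"]],[0,0,1]])
    r=cv2.Rodrigues(R.T)[0]; return cv2.projectPoints(np.array(P,float).reshape(-1,1,3),r,-R.T@o,K,np.array([c["k1"],0,0,0,0.]))[0][:,0]
def tri(C1,u1,C2,u2):
    o1,d1=ray(C1,[u1]);o2,d2=ray(C2,[u2]);d1=d1[0];d2=d2[0]
    s=np.linalg.lstsq(np.c_[d1,-d2],o2-o1,rcond=None)[0]; a=o1+s[0]*d1;b=o2+s[1]*d2
    return (a+b)/2,np.linalg.norm(a-b)
E
python3 - <<'E'
from h import *
C=cam("top")
print(onplane(C,[(290,296),(478,322),(395,300),(343,265)],12).round(1)); print(onplane(C,[(299,222),(490,248)],42).round(1)); print(C[2])
im=cv2.imread("pics/top0.png")
cv2.imwrite("pics/topc.png",cv2.resize(im[210:330,285:500],None,fx=3.7,fy=3.7,interpolation=cv2.INTER_CUBIC))
E
```

```text
[[ 524.1  104.1   12. ]
 [ 483.8 -210.3   12. ]
 [ 519.5  -71.3   12. ]
 [ 577.7   15.9   12. ]]
[[ 644.    90.2   42. ]
 [ 603.9 -226.6   42. ]]
[ 411.81078709   53.22681471 1000.67511782]
```

View pics/topc.png

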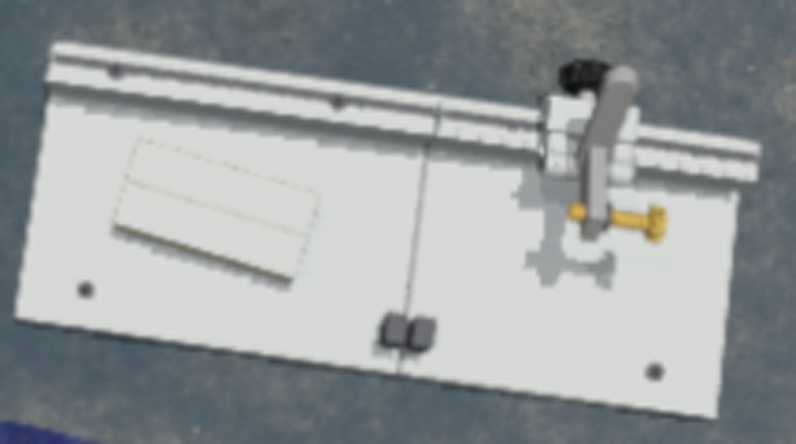

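Jig frame from the top view: origin about (573,-62), yaw -0.127; the posts land within about 1 mm of the expected place. Now I move over the jig for wrist views.

```bash
python3 -m jog '{"translation":[[0,0,0],[0,0,0],[0.8,0.85,0],[0.85,0.88,0],[0.85,0.88,0],[0.85,0.88,0],[0.85,0.88,0],[0.85,0.88,0],[0.85,0.88,0],[0.85,0.88,0],[0.85,0.88,0],[0.85,0.88,0]],"angular":[[0,0,-0.65],[0,0,-0.6],[0,0,0],[0,0,0],[0,0,0],[0,0,0],[0,0,0],[0,0,0],[0,0,0],[0,0,0],[0,0,0],[0,0,0]],"jaw":[40,40,40,40,40,40,40,40,40,40,40,40]}' 20
python3 -m jog '{"translation":[[0.85,0.88,0],[0.85,0.88,0],[0.85,0.88,0],[0.85,0.88,0],[0.85,0.88,0],[0.85,0.88,0],[0.85,0.88,0],[0.85,0.88,0],[0.85,0.88,0],[0.85,0.88,0],[0.85,0.88,0],[0,0,0]],"angular":[[0,0,0],[0,0,0],[0,0,0],[0,0,0],[0,0,0],[0,0,0],[0,0,0],[0,0,0],[0,0,0],[0,0,0],[0,0,0],[0,0,0]],"jaw":[40,40,40,40,40,40,40,40,40,40,40,40]}'
python3 - <<'E'
from h import *
import pickle
s=env.observe(); im=imaging.capture("wrist"); cv2.imwrite("pics/w1.png",im[:,:,::-1]); pickle.dump(s,open("w1.pkl","wb"))
E
```

```text
t: 1.15
ee_pos: [322.5, 286.2, 303.8]
tool_rot: [[0.992, -0.126, -0.0], [-0.126, -0.992, -0.0], [-0.0, 0.0, -1.0]]
contact_force: [0.5, 0.9, 1.0]
grip_width: 40.1
gripper_force: 0.0
t: 2.15
ee_pos: [525.1, 14.5, 302.8]
tool_rot: [[0.991, -0.13, -0.002], [-0.13, -0.991, -0.002], [-0.001, 0.002, -1.0]]
contact_force: [-1.3, 0.1, -0.2]
grip_width: 39.9
gripper_force: 0.0
```

View pics/w1.png

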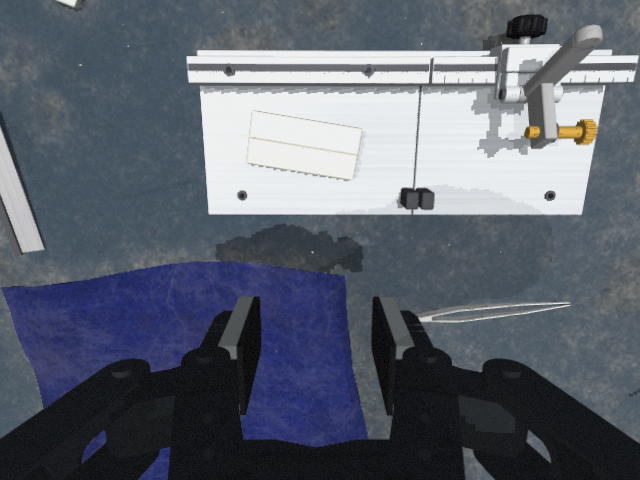

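The wrist view shows plate front corners at (209,214) and (582,214), the block top at corners (253,110), (362,128), (354,180), (247,163), the carriage at columns 499–561, the arm tip at (590,32), the screw tip near (527,132) and the posts at (417,198).

```bash
cat >> h.py <<'E'
def jigset(o,yaw):
    c,s=np.cos(yaw),np.sin(yaw); R=np.array([[c,-s,0],[s,c,0],[0,0,1]]); o=np.array([*o,0.])
    return (lambda P:(np.atleast_2d(P)-o)@R),(lambda p:np.atleast_2d(p)@R.T+o)
E
python3 - <<'E'
from h import *
import pickle
s=pickle.load(open("w1.pkl","rb")); C=cam("wrist",s); T=cam("top")
im=cv2.imread("pics/w1.png"); hsv=cv2.cvtColor(im,cv2.COLOR_BGR2HSV)
m=((hsv[:,:,1]<45)&(hsv[:,:,2]>150)).astype(np.uint8); m[230:]=0; m[:,:190]=0
m=cv2.morphologyEx(m,cv2.MORPH_CLOSE,np.ones((9,9)))
ctr=max(cv2.findContours(m,0,1)[0],key=cv2.contourArea); ap=cv2.approxPolyDP(ctr,4,True)[:,0]; print("contour",ap.tolist())
# front edge fit
cols=np.arange(230,570,10); ys=[np.where(m[:,c])[0].max() for c in cols]; f=np.polyfit(cols,ys,1)
e=onplane(C,[(c,np.polyval(f,c)) for c in (209,582)],12); d=e[0]-e[1]; yaw=np.arctan2(-d[0],d[1]); print("front",e.round(1),"len",np.linalg.norm(d),"yaw",yaw)
ctrp=e.mean(0); o=ctrp[:2]+70*np.array([np.cos(yaw),np.sin(yaw)]); print("origin",o)
toj,tow=jigset(o,yaw)
print("posts",toj(onplane(C,[(417,190)],38)))
print("block",toj(onplane(C,[(253,110),(362,128),(354,180),(247,163)],34)).round(1))
print("fence top edges",toj(onplane(C,[(190,83),(637,83),(190,55)],42)).round(1))
print("carr",toj(onplane(C,[(499,70),(561,70)],62)).round(1))
t,err=tri(C,(527,132),T,(285+568/3.7,210+212/3.7)); print("screw tip",toj(t),err)
t,err=tri(C,(590,32),T,(285+622/3.7,210+72/3.7)); print("arm end",toj(t),err)
# top-view block
print("block top",toj(onplane(T,[(285+x/3.7,210+y/3.7) for x,y in[(140,138),(320,190),(293,275),(115,222)]],34)).round(1))
E
```

```text
contour [[639, 55], [593, 50], [579, 62], [578, 71], [569, 71], [557, 83], [543, 83], [546, 145], [531, 149], [523, 141], [528, 126], [523, 83], [529, 70], [543, 65], [559, 44], [530, 44], [529, 38], [521, 44], [501, 43], [507, 51], [505, 73], [494, 71], [497, 57], [490, 57], [489, 51], [422, 51], [421, 43], [420, 51], [197, 50], [190, 56], [190, 82], [200, 83], [208, 212], [581, 214], [595, 139], [579, 145], [572, 138], [558, 138], [556, 126], [575, 125], [581, 118], [592, 118], [597, 126], [604, 83], [632, 81], [639, 73]]
front [[ 526.   106.5   12. ]
 [ 484.3 -210.    12. ]] len 319.16228974640256 yaw -0.13122556223610393
origin [574.55660422 -60.91257492]
posts [[-44.82387422 -11.51408704  38.        ]]
block [[ 15.1 115.3  34. ]
 [  2.1  32.7  34. ]
 [-37.5  37.8  34. ]
 [-24.4 121.6  34. ]]
fence top edges [[  33.4  158.9   42. ]
 [  32.7 -162.3   42. ]
 [  52.   157.3   42. ]]
carr [[ 40.2 -55.1  62. ]
 [ 39.9 -96.4  62. ]]
screw tip [[  0.1222006  -72.60299949  76.32609312]] 0.6008747442878629
arm end [[ 54.61340501 -82.15782394 112.41108312]] 0.45545350769738535
block top [[ 14.  114.   34. ]
 [  2.   31.2  34. ]
 [-37.6  38.1  34. ]
 [-25.3 119.6  34. ]]
```

```bash
cat > snap.py <<'E'
import sys,pickle
from h import *
s=env.observe(); im=imaging.capture("wrist"); n=sys.argv[1]; cv2.imwrite(f"pics/{n}.png",im[:,:,::-1]); pickle.dump(s,open(n+".pkl","wb")); print(s["ee_pos"].round(1))
E
python3 -m jog '{"translation":[[0.2,0.75,0.45],[0.2,0.75,0.45],[0.2,0.75,0.45],[0.2,0.75,0.45],[0.2,0.75,0.45],[0.2,0.75,0.45],[0,0,0],[0,0,0]],"angular":[[0,0,0],[0,0,0],[0,0,0],[0,0,0],[0,0,0],[0,0,0],[0,0,0],[0,0,0]],"jaw":[40,40,40,40,40,40,40,40]}'; python3 snap.py w2
python3 -m jog '{"translation":[[0,0.7,0],[0,0.7,0],[0,0.7,0],[0,0.7,0],[0,0,0],[0,0,0]],"angular":[[0,0,0],[0,0,0],[0,0,0],[0,0,0],[0,0,0],[0,0,0]],"jaw":[40,40,40,40,40,40]}'; python3 snap.py w3
python3 -c "
import cv2,numpy as np
a=cv2.imread('pics/w2.png')[:300,340:640];b=cv2.imread('pics/w3.png')[:300,150:450]
cv2.imwrite('pics/w23.png',cv2.resize(np.hstack([a,b]),None,fx=1.3333,fy=1.3333,interpolation=cv2.INTER_CUBIC))"
```

```text
t: 2.87
ee_pos: [538.2, -97.5, 235.6]
tool_rot: [[0.992, -0.128, -0.002], [-0.128, -0.992, 0.0], [-0.002, 0.0, -1.0]]
contact_force: [0.1, -0.0, -0.1]
grip_width: 40.0
gripper_force: 0.0
[538.2 -97.5 235.6]
t: 3.42
ee_pos: [530.1, -166.4, 237.1]
tool_rot: [[0.992, -0.127, 0.001], [-0.127, -0.992, 0.0], [0.001, -0.0, -1.0]]
contact_force: [-0.2, 0.3, 0.0]
grip_width: 39.8
gripper_force: 0.0
[ 530.1 -166.4  237.1]
```

View pics/w23.png

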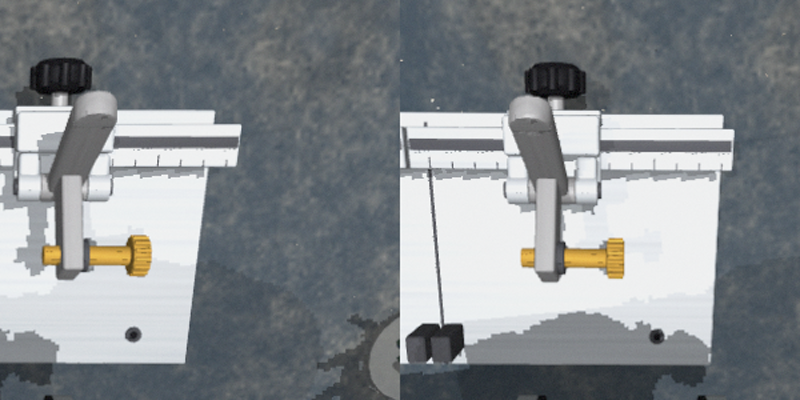

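The two views (w2 left, w3 right) show the arm end at (97,100) and (530,103), the barrel ends at (16..112,187) and (503..600,190), the screw tip at (42,254) and (521,257), and the tongue at columns 57–83 and 535–559.

```bash
python3 - <<'E'
from h import *
import pickle
L=cam("wrist",pickle.load(open("w2.pkl","rb")));R=cam("wrist",pickle.load(open("w3.pkl","rb")))
toj,tow=jigset((574.5,-61),-0.130)
k=4/3
for n,a,b in [("arm end mid",(97,100),(530,103)),("arm end L",(74,104),(510,108)),("arm end R",(117,102),(551,104)),("barrel L",(16,188),(503,190)),("barrel R",(112,188),(600,190)),("tip",(42,254),(521,257)),("tongueface",(57,272),(535,276)),("tongue R",(81,272),(558,276)),
 ("carr backL",(18,112),(506,117)),("fence end R",(240,125),(734,130)),("arm root L",(62,176),(537,180)),("arm root R",(80,176),(557,180)),("posts",(None),(None)),("plate R front",(186,363),(709,364))]:
    if a is None: continue
    p,e=tri(L,(340+a[0]/k,a[1]/k),R,(150+(b[0]-400)/k,b[1]/k)); print(n,toj(p)[0].round(1),round(e,1))
E
```

```text
arm end mid [ 55.  -81.1 113.8] 0.4
arm end L [ 53.8 -74.3 111.8] 0.1
arm end R [ 54.7 -87.6 112.8] 0.8
barrel L [ 25.3 -60.7  62.4] 0.3
barrel R [  25.3 -101.1   59.7] 0.5
tip [  0.7 -70.1  80.9] 0.2
tongueface [ -6.2 -75.9  84.1] 0.7
tongue R [ -5.9 -85.1  85.1] 0.7
carr backL [ 55.1 -61.5  52.1] 0.6
fence end R [  50.6 -160.    39.1] 0.2
arm root L [ 30.4 -77.1  77.3] 0.3
arm root R [ 30.3 -84.6  74.4] 0.3
plate R front [ -68.3 -157.7   17.2] 0.4
```

```bash
python3 -m jog '{"translation":[[0.8,-0.29,0],[0.8,-0.29,0],[0.8,-0.29,0],[0.8,-0.29,0],[0,0,0.6],[0,0,0.6],[0,0,0.6],[0,0,0.6],[0,0,0.6],[0,0,0.1],[0,0,0],[0,0,0]],"angular":[[0,0,0],[0,0,0],[0,0,0],[0,0,0],[0,0,0],[0,0,0],[0,0,0],[0,0,0],[0,0,0],[0,0,0],[0,0,0],[0,0,0]],"jaw":[40,40,40,40,40,40,40,40,40,40,40,40]}'
cat > st.py <<'E'
from h import *
s=env.observe(); toj,tow=jigset((574.5,-61),-0.130); p=toj(s["ee_pos"])[0]; f=toj(s["contact_force"]+np.array([574.5,-61,0]))[0]
yaw=np.arctan2(s["tool_rot"][1,0],s["tool_rot"][0,0]); print("jig tcp",p.round(2),"grasp z",round(p[2]-54,1),"F",f.round(2),"yaw",yaw.round(4),"w",round(s["grip_width"],1),"gf",round(s["gripper_force"],1),"t",s["t"],"hinge~",round(np.pi-np.arctan2(p[2]-54-56,p[0]-26),2),round(np.hypot(p[2]-110,p[0]-26),1))
E
python3 st.py; python3 snap.py w4
```

```text
t: 4.47
ee_pos: [613.5, -147.6, 159.9]
tool_rot: [[0.992, -0.125, 0.001], [-0.125, -0.992, -0.0], [0.001, 0.0, -1.0]]
contact_force: [0.5, -0.4, -0.4]
grip_width: 39.8
gripper_force: 0.0
jig tcp [ 49.89 -80.77 159.9 ] grasp z 105.9 F [ 0.59 -0.37 -0.43] yaw -0.1258 w 39.8 gf 0.0 t 4.4667 hinge~ 2.02 55.3
[ 613.5 -147.6  159.9]
```

View pics/w4.png

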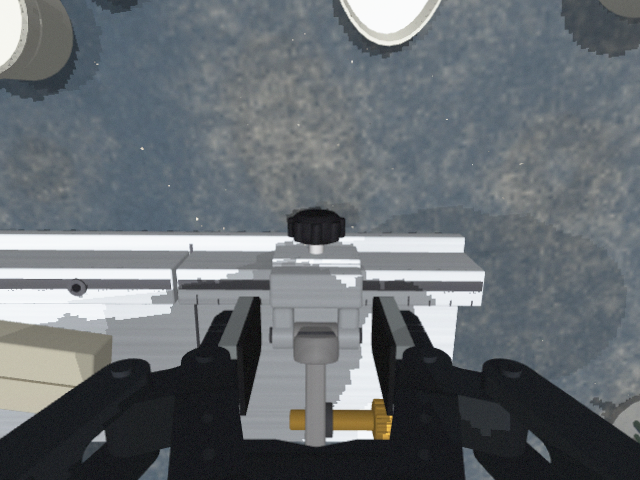

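The arm, centred at column 316, lies midway between the pads (260 and 372), so I close on it.

```bash
python3 -m jog '{"translation":[[0,0,0],[0,0,0],[0,0,0],[0,0,0],[0,0,0],[0,0,0]],"angular":[[0,0,0],[0,0,0],[0,0,0],[0,0,0],[0,0,0],[0,0,0]],"jaw":[8,8,8,8,8,8]}' 20; python3 st.py
python3 - <<'E'
import numpy as np
r=56;a=np.linspace(2.03,0.0,24);p=np.c_[26-r*np.cos(a),56+r*np.sin(a)];d=np.diff(p,axis=0)/25;d[:,1]*=-1
print(np.round(d,2).tolist())
E
```

```text
t: 5.02
ee_pos: [613.5, -147.7, 159.9]
tool_rot: [[0.992, -0.126, 0.002], [-0.126, -0.992, 0.001], [0.002, -0.001, -1.0]]
contact_force: [0.0, 3.5, 5.5]
grip_width: 13.5
gripper_force: 23.8
jig tcp [ 49.93 -80.91 159.92] grasp z 105.9 F [-0.43  3.46  5.47] yaw -0.1266 w 13.5 gf 23.8 t 5.0167 hinge~ 2.02 55.4
[[-0.18, -0.08], [-0.19, -0.06], [-0.19, -0.05], [-0.2, -0.03], [-0.2, -0.01], [-0.2, 0.01], [-0.2, 0.02], [-0.19, 0.04], [-0.19, 0.06], [-0.18, 0.07], [-0.18, 0.09], [-0.17, 0.1], [-0.16, 0.12], [-0.15, 0.13], [-0.13, 0.14], [-0.12, 0.16], [-0.11, 0.17], [-0.09, 0.17], [-0.08, 0.18], [-0.06, 0.19], [-0.04, 0.19], [-0.03, 0.2], [-0.01, 0.2]]
```

```bash
python3 -m jog '{"translation":[[-0.18,0,-0.08],[-0.19,0,-0.06],[-0.19,0,-0.05],[-0.2,0,-0.03],[-0.2,0,-0.01],[-0.2,0,0.01],[-0.2,0,0.02],[-0.19,0,0.04],[-0.19,0,0.06],[-0.18,0,0.07],[-0.18,0,0.09],[-0.17,0,0.1]],"angular":[[0,0,0],[0,0,0],[0,0,0],[0,0,0],[0,0,0],[0,0,0],[0,0,0],[0,0,0],[0,0,0],[0,0,0],[0,0,0],[0,0,0]],"jaw":[8,8,8,8,8,8,8,8,8,8,8,8]}'; python3 st.py
```

```text
t: 6.02
ee_pos: [559.4, -140.7, 157.4]
tool_rot: [[0.992, -0.126, 0.009], [-0.126, -0.992, -0.0], [0.009, -0.001, -1.0]]
contact_force: [3.7, 4.9, 7.5]
grip_width: 13.1
gripper_force: 24.0
jig tcp [ -4.62 -80.94 157.43] grasp z 103.4 F [3.08 5.35 7.47] yaw -0.1259 w 13.1 gf 24.0 t 6.0167 hinge~ 1.0 56.5
```

```bash
python3 -m jog '{"translation":[[-0.16,0,0.12],[-0.15,0,0.13],[-0.13,0,0.14],[-0.12,0,0.16],[-0.11,0,0.17],[-0.09,0,0.17],[-0.08,0,0.18],[-0.06,0,0.19],[-0.04,0,0.19],[-0.03,0,0.2],[-0.01,0,0.2],[0,0,0]],"angular":[[0,0,0],[0,0,0],[0,0,0],[0,0,0],[0,0,0],[0,0,0],[0,0,0],[0,0,0],[0,0,0],[0,0,0],[0,0,0],[0,0,0]],"jaw":[8,8,8,8,8,8,8,8,8,8,8,8]}'; python3 st.py
python3 -m jog '{"translation":[[0,0,0.04],[0,0,0.04],[0,0,0]],"angular":[[0,0,0],[0,0,0],[0,0,0]],"jaw":[8,8,8]}'; python3 st.py
```

```text
t: 7.02
ee_pos: [531.3, -137.0, 107.7]
tool_rot: [[0.992, -0.127, -0.002], [-0.127, -0.992, 0.002], [-0.002, -0.002, -1.0]]
contact_force: [-2.7, 6.8, -0.3]
grip_width: 13.4
gripper_force: 23.8
jig tcp [-32.95 -80.91 107.67] grasp z 53.7 F [-3.54  6.35 -0.27] yaw -0.1273 w 13.4 gf 23.8 t 7.0167 hinge~ 6.24 59.0
t: 7.27
ee_pos: [531.3, -136.9, 106.2]
tool_rot: [[0.992, -0.127, -0.002], [-0.127, -0.992, 0.002], [-0.002, -0.002, -1.0]]
contact_force: [-3.4, 7.6, 2.5]
grip_width: 13.6
gripper_force: 24.1
jig tcp [-32.95 -80.88 106.2 ] grasp z 52.2 F [-4.35  7.07  2.49] yaw -0.1273 w 13.6 gf 24.1 t 7.2667 hinge~ 6.22 59.1
```

```bash
python3 -m jog '{"translation":[[0,0,0.04],[0,0,0.04],[0,0,0]],"angular":[[0,0,0],[0,0,0],[0,0,0]],"jaw":[8,8,8]}'; python3 st.py
python3 -m jog '{"translation":[[0,0,0.04],[0,0,0.04],[0,0,0]],"angular":[[0,0,0],[0,0,0],[0,0,0]],"jaw":[8,8,8]}'; python3 st.py; python3 snap.py w5; python3 -c "
import cv2
from h import *
im=imaging.capture('scene')[:,:,::-1]; cv2.imwrite('pics/s5.png',cv2.resize(im[150:290,260:470],None,fx=3.8,fy=3.8,interpolation=cv2.INTER_CUBIC))"
```

```text
t: 7.52
ee_pos: [531.3, -136.9, 104.2]
tool_rot: [[0.992, -0.127, -0.002], [-0.127, -0.992, 0.002], [-0.002, -0.002, -1.0]]
contact_force: [-3.0, 6.6, 3.1]
grip_width: 13.4
gripper_force: 24.3
jig tcp [-32.95 -80.89 104.25] grasp z 50.2 F [-3.81  6.14  3.06] yaw -0.1273 w 13.4 gf 24.3 t 7.5167 hinge~ 6.19 59.2
t: 7.77
ee_pos: [531.4, -137.0, 102.3]
tool_rot: [[0.992, -0.127, -0.002], [-0.127, -0.992, 0.002], [-0.002, -0.002, -1.0]]
contact_force: [-2.6, 7.3, 3.4]
grip_width: 13.3
gripper_force: 24.5
jig tcp [-32.87 -80.9  102.27] grasp z 48.3 F [-3.51  6.95  3.36] yaw -0.1273 w 13.3 gf 24.5 t 7.7667 hinge~ 6.15 59.4
[ 531.4 -137.   102.3]
```

View pics/s5.png

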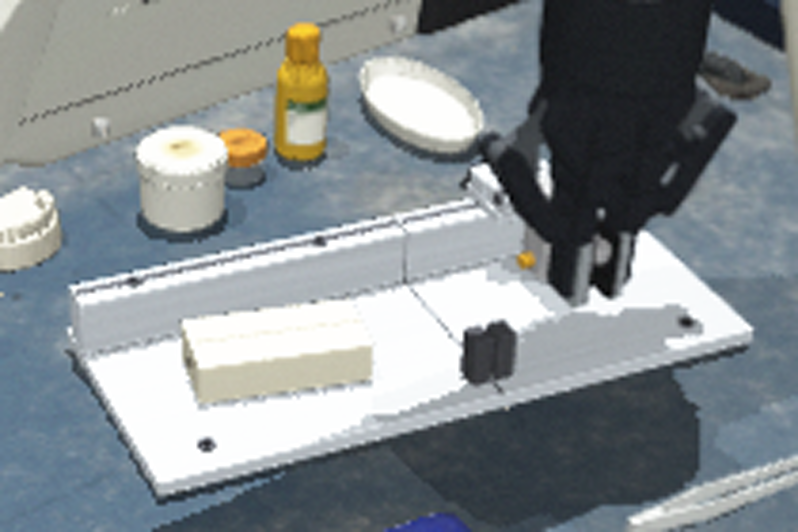

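The gripper straddles the lowered arm and the screw is near (525,260), but Fz stays at about 3 N, so the stop is not proven fully down. I let go and press from above with closed fingertips.

```bash
python3 -m jog '{"translation":[[0,0,0],[0,0,0],[0,0,0],[0,0,-0.6],[0,0,-0.6],[0,0,-0.6],[0,0,0],[0,0,0],[0,0,0],[0,0,0]],"angular":[[0,0,0],[0,0,0],[0,0,0],[0,0,0],[0,0,0],[0,0,0],[0,0,0],[0,0,0],[0,0,0],[0,0,0]],"jaw":[40,40,40,40,40,40,0,0,0,0]}'; python3 st.py
python3 -m jog '{"translation":[[0,0,0.1],[0,0,0.1],[0,0,0.05],[0,0,0.05],[0,0,0]],"angular":[[0,0,0],[0,0,0],[0,0,0],[0,0,0],[0,0,0]],"jaw":[0,0,0,0,0]}'; python3 st.py
```

```text
t: 8.7
ee_pos: [531.8, -138.0, 146.7]
tool_rot: [[0.992, -0.127, -0.002], [-0.127, -0.992, 0.0], [-0.002, 0.0, -1.0]]
contact_force: [-0.0, 1.0, 0.7]
grip_width: 0.3
gripper_force: 0.0
jig tcp [-32.36 -81.9  146.72] grasp z 92.7 F [-0.15  0.94  0.65] yaw -0.1272 w 0.3 gf 0.0 t 8.7 hinge~ 0.56 68.9
t: 9.12
ee_pos: [532.1, -137.9, 139.6]
tool_rot: [[0.992, -0.127, -0.001], [-0.127, -0.992, -0.0], [-0.001, 0.0, -1.0]]
contact_force: [0.1, -0.1, -0.2]
grip_width: 0.1
gripper_force: 0.0
jig tcp [-32.07 -81.78 139.59] grasp z 85.6 F [ 0.08 -0.09 -0.24] yaw -0.1269 w 0.1 gf 0.0 t 9.1167 hinge~ 0.47 65.2
```

```bash
python3 -m jog '{"translation":[[0,0,0.08],[0,0,0.06],[0,0,0.04],[0,0,0.04],[0,0,0]],"angular":[[0,0,0],[0,0,0],[0,0,0],[0,0,0],[0,0,0]],"jaw":[0,0,0,0,0]}'; python3 st.py
python3 -m jog '{"translation":[[0,0,0.03],[0,0,0.03],[0,0,0.03],[0,0,0]],"angular":[[0,0,0],[0,0,0],[0,0,0],[0,0,0]],"jaw":[0,0,0,0]}'; python3 st.py
```

```text
t: 9.53
ee_pos: [532.2, -137.9, 134.4]
tool_rot: [[0.992, -0.126, -0.0], [-0.126, -0.992, 0.0], [-0.0, 0.0, -1.0]]
contact_force: [0.2, 0.1, -0.0]
grip_width: -0.2
gripper_force: 0.0
jig tcp [-31.95 -81.73 134.41] grasp z 80.4 F [ 0.22  0.16 -0.03] yaw -0.1268 w -0.2 gf 0.0 t 9.5333 hinge~ 0.4 62.9
t: 9.87
ee_pos: [532.4, -138.0, 132.6]
tool_rot: [[0.992, -0.126, 0.0], [-0.126, -0.992, -0.0], [0.0, 0.0, -1.0]]
contact_force: [-0.0, 0.1, 2.0]
grip_width: -0.4
gripper_force: 0.9
jig tcp [-31.79 -81.77 132.6 ] grasp z 78.6 F [-0.04  0.05  2.05] yaw -0.1268 w -0.4 gf 0.9 t 9.8667 hinge~ 0.37 62.1
```

```bash
python3 -m jog '{"translation":[[0,0,0.03],[0,0,0.03],[0,0,0.03],[0,0,0]],"angular":[[0,0,0],[0,0,0],[0,0,0],[0,0,0]],"jaw":[0,0,0,0]}'; python3 st.py
```

```text
t: 10.2
ee_pos: [532.4, -138.0, 132.2]
tool_rot: [[0.992, -0.126, 0.001], [-0.126, -0.992, -0.001], [0.001, 0.0, -1.0]]
contact_force: [-5.4, 3.2, 13.9]
grip_width: 0.1
gripper_force: 7.1
jig tcp [-31.77 -81.81 132.16] grasp z 78.2 F [-5.78  2.44 13.94] yaw -0.1262 w 0.1 gf 7.1 t 10.2 hinge~ 0.37 61.9
```

Contact came at tip height 60 mm and then went stiff at 14 N, so the stop is fully down. Next: square the block against the fence with two open fingers.

```bash
python3 -m jog '{"translation":[[0,0,-0.5],[0,0,-0.6],[-0.125,-0.795,0],[-0.125,-0.795,0],[-0.125,-0.795,0],[-0.125,-0.795,0],[-0.125,-0.795,0],[-0.125,-0.795,0],[-0.125,-0.795,0],[-0.125,-0.795,0],[0,0,0],[0,0,0]],"angular":[[0,0,0],[0,0,0.03],[0,0,0],[0,0,0],[0,0,0],[0,0,0],[0,0,0],[0,0,0],[0,0,0],[0,0,0],[0,0,0],[0,0,0]],"jaw":[0,0,50,50,50,50,50,50,50,50,50,50]}'; python3 st.py; python3 snap.py w6
python3 - <<'E'
from h import *
im=cv2.imread("pics/w6.png"); 
E
```

```text
t: 11.2
ee_pos: [528.1, 23.7, 157.5]
tool_rot: [[0.992, -0.128, -0.0], [-0.128, -0.992, 0.0], [-0.0, -0.0, -1.0]]
contact_force: [0.4, -0.5, -1.0]
grip_width: 50.1
gripper_force: 0.0
jig tcp [-56.97  77.99 157.49] grasp z 103.5 F [ 0.5  -0.47 -1.04] yaw -0.1282 w 50.1 gf 0.0 t 11.2 hinge~ 0.52 95.6
[528.1  23.7 157.5]
```

View pics/w6.png

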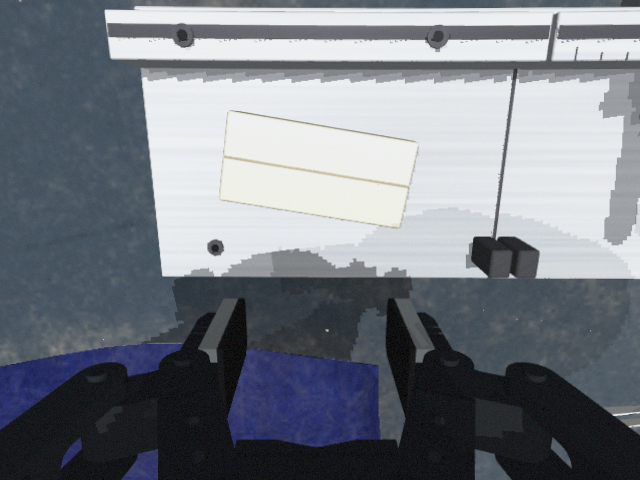

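The block's corners are (230,111), (417,142), (400,228), (220,199); the fingers are in front of it and clear of the posts (505,258). Going down and pushing towards the fence.

```bash
python3 -m jog '{"translation":[[0,0,0.56],[0,0,0.56],[0,0,0.56],[0,0,0.56],[0,0,0.54],[0,0,0],[0.1,0,0],[0.1,0,0],[0.1,0,0],[0.1,0,0],[0.1,0,0],[0.1,0,0]],"angular":[[0,0,0],[0,0,0],[0,0,0],[0,0,0],[0,0,0],[0,0,0],[0,0,0],[0,0,0],[0,0,0],[0,0,0],[0,0,0],[0,0,0]],"jaw":[50,50,50,50,50,50,50,50,50,50,50,50]}'; python3 st.py
python3 -m jog '{"translation":[[0.1,0,0],[0.1,0,0],[0.1,0,0],[0.1,0,0],[0.1,0,0],[0.1,0,0],[0.1,0,0],[0.08,0,0],[0,0,0]],"angular":[[0,0,0],[0,0,0],[0,0,0],[0,0,0],[0,0,0],[0,0,0],[0,0,0],[0,0,0],[0,0,0]],"jaw":[50,50,50,50,50,50,50,50,50]}'; python3 st.py
```

```text
t: 12.25
ee_pos: [543.2, 20.9, 88.4]
tool_rot: [[0.992, -0.13, 0.0], [-0.13, -0.992, 0.0], [0.0, -0.0, -1.0]]
contact_force: [-0.5, -1.0, -0.6]
grip_width: 50.2
gripper_force: 0.5
jig tcp [-41.63  77.18  88.43] grasp z 34.4 F [-0.35 -1.01 -0.56] yaw -0.1302 w 50.2 gf 0.5 t 12.25 hinge~ 5.97 71.0
t: 13.0
ee_pos: [563.0, 18.5, 88.1]
tool_rot: [[0.992, -0.13, 0.001], [-0.13, -0.992, -0.0], [0.001, -0.0, -1.0]]
contact_force: [0.1, -0.5, -0.4]
grip_width: 50.0
gripper_force: 0.0
jig tcp [-21.75  77.28  88.1 ] grasp z 34.1 F [ 0.15 -0.51 -0.4 ] yaw -0.1301 w 50.0 gf 0.0 t 13.0 hinge~ 5.85 52.5
```

```bash
cat > blk.py <<'E'
import sys
from h import *
toj,tow=jigset((574.5,-61),-0.130)
C=cam("top"); im=imaging.capture("top")[:,:,::-1].copy(); hsv=cv2.cvtColor(im,cv2.COLOR_BGR2HSV)
s=env.observe(); W=cam("wrist",s); w=imaging.capture("wrist")[:,:,::-1].copy(); h2=cv2.cvtColor(w,cv2.COLOR_BGR2HSV)
for n,h,C in(("top",hsv,C),("wrist",h2,W)):
    m=((h[:,:,0]>15)&(h[:,:,0]<40)&(h[:,:,1]>8)&(h[:,:,1]<90)&(h[:,:,2]>120)).astype(np.uint8)
    q=tow([[-45,-75,34],[-45,135,34],[40,135,34],[40,-75,34]]); r=np.zeros_like(m); cv2.fillPoly(r,[np.int32(proj(C,q))],1); m=cv2.morphologyEx(m&r,cv2.MORPH_OPEN,np.ones((3,3)))
    cs=cv2.findContours(m,0,1)[0]
    if not cs: print(n,"none");continue
    c=max(cs,key=cv2.contourArea); P=toj(onplane(C,c[:,0].astype(float),34))[:,:2]
    R=cv2.minAreaRect(np.float32(P)); print(n,"c",np.round(R[0],1),"size",np.round(R[1],1),"ang",round(R[2],2),"x",P[:,0].min().round(1),P[:,0].max().round(1),"y",P[:,1].min().round(1),P[:,1].max().round(1))
E
python3 blk.py
```

```text
top c [ -0.3 114. ] size [73.4 45.1] ang 0.87 x -37.3 36.1 y 91.2 136.7
wrist c [ 8.7 80. ] size [39.7 84.4] ang 0.0 x -11.2 28.5 y 37.9 122.2
```

The wrist mask gives the block as 39.7 x 84.4 mm, already square, spanning x -11.2..28.5, so 5.5 mm remain to the fence.

```bash
python3 -m jog '{"translation":[[0.06,0,0],[0.06,0,0],[0.05,0,0],[0.04,0,0],[0.02,0,0]],"angular":[[0,0,0],[0,0,0],[0,0,0],[0,0,0],[0,0,0]],"jaw":[50,50,50,50,50]}'; python3 st.py
python3 -m jog '{"translation":[[0.02,0,0],[0.02,0,0],[0.02,0,0]],"angular":[[0,0,0],[0,0,0],[0,0,0]],"jaw":[50,50,50]}'; python3 st.py;python3 blk.py
```

```text
t: 13.52
ee_pos: [568.1, 17.7, 88.1]
tool_rot: [[0.992, -0.13, -0.0], [-0.13, -0.992, -0.0], [-0.0, 0.0, -1.0]]
contact_force: [-1.4, -0.1, 0.7]
grip_width: 49.9
gripper_force: 0.8
jig tcp [-16.53  77.22  88.12] grasp z 34.1 F [-1.33 -0.27  0.69] yaw -0.1301 w 49.9 gf 0.8 t 13.5167 hinge~ 5.81 47.8
t: 13.77
ee_pos: [568.6, 17.6, 87.9]
tool_rot: [[0.992, -0.13, -0.002], [-0.13, -0.992, 0.0], [-0.002, 0.0, -1.0]]
contact_force: [-5.8, 1.7, 5.3]
grip_width: 50.0
gripper_force: 3.4
jig tcp [-16.05  77.16  87.93] grasp z 33.9 F [-5.99  0.91  5.26] yaw -0.1304 w 50.0 gf 3.4 t 13.7667 hinge~ 5.8 47.5
top c [  8.3 114.7] size [66.9 44. ] ang 1.33 x -25.6 41.4 y 92.3 136.7
wrist c [13.6 79.9] size [84.3 38.2] ang 89.97 x -5.5 32.7 y 37.8 122.1
```

```bash
python3 -m jog '{"translation":[[-0.5,0,0],[0,0,-0.6],[0,0,-0.6],[0,0,-0.6],[0.425,-0.7,0],[0.425,-0.7,0],[0.425,-0.7,0],[0.425,-0.7,0],[0,0,0],[0,0,0]],"angular":[[0,0,0],[0,0,0],[0,0,0],[0,0,0],[0,0,0],[0,0,0],[0,0,0],[0,0,0],[0,0,0],[0,0,0]],"jaw":[50,50,50,50,0,0,0,0,0,0]}'; python3 st.py;python3 blk.py
```

```text
t: 14.7
ee_pos: [609.1, 83.8, 132.8]
tool_rot: [[0.992, -0.129, 0.001], [-0.129, -0.992, 0.0], [0.001, -0.0, -1.0]]
contact_force: [0.1, -0.2, -1.1]
grip_width: 0.1
gripper_force: 0.0
jig tcp [ 15.55 148.04 132.79] grasp z 78.8 F [ 0.09 -0.15 -1.06] yaw -0.129 w 0.1 gf 0.0 t 14.7 hinge~ 1.14 25.1
top c [12.5 79.1] size [39.3 85.5] ang 1.65 x -7.0 32.7 y 36.7 121.5
wrist c [13.  80.2] size [37.3 84.7] ang 0.06 x -5.7 31.6 y 37.8 122.6
```

```bash
python3 -m jog '{"translation":[[-0.06,0,0.58],[0,0,0.58],[0,0,0.58],[0,0,0],[0,0.12,0],[0,0.12,0],[0,0.12,0],[0,0.12,0],[0,0.12,0],[0,0.12,0],[0,0.12,0],[0,0.12,0]],"angular":[[0,0,0],[0,0,0],[0,0,0],[0,0,0],[0,0,0],[0,0,0],[0,0,0],[0,0,0],[0,0,0],[0,0,0],[0,0,0],[0,0,0]],"jaw":[0,0,0,0,0,0,0,0,0,0,0,0]}'; python3 st.py;python3 blk.py
```

```text
t: 15.8
ee_pos: [604.0, 59.3, 90.0]
tool_rot: [[0.992, -0.13, 0.001], [-0.13, -0.992, 0.0], [0.001, -0.0, -1.0]]
contact_force: [0.3, 1.4, 1.9]
grip_width: -0.2
gripper_force: 0.9
jig tcp [ 13.63 123.15  89.96] grasp z 36.0 F [0.09 1.39 1.86] yaw -0.1299 w -0.2 gf 0.9 t 15.8 hinge~ 5.27 23.5
top c [ 9.4 63.3] size [32.6 89.6] ang 29.15 x -7.3 32.5 y 23.4 106.6
wrist c [12.7 66.7] size [36.6 84.7] ang 0.1 x -5.7 31.0 y 24.3 109.0
```

```bash
python3 -m jog '{"translation":[[0,0.1,0],[0,0.2,0],[0,0.22,0],[0,0.22,0],[0,0.22,0],[0,0.22,0],[0,0.22,0],[0,0.22,0],[0,0.22,0],[0,0.22,0],[0,0.2,0],[0,0.1,0]],"angular":[[0,0,0],[0,0,0],[0,0,0],[0,0,0],[0,0,0],[0,0,0],[0,0,0],[0,0,0],[0,0,0],[0,0,0],[0,0,0],[0,0,0]],"jaw":[0,0,0,0,0,0,0,0,0,0,0,0]}'; python3 st.py
python3 -m jog '{"translation":[[0,0.04,0],[0,0.04,0],[0,0.04,0],[0,0.04,0],[0,0.04,0],[0,0.04,0],[0,0.04,0],[0,0.04,0]],"angular":[[0,0,0],[0,0,0],[0,0,0],[0,0,0],[0,0,0],[0,0,0],[0,0,0],[0,0,0]],"jaw":[0,0,0,0,0,0,0,0]}'; python3 st.py;python3 blk.py
```

```text
t: 16.9
ee_pos: [595.9, 0.2, 89.6]
tool_rot: [[0.992, -0.13, -0.0], [-0.13, -0.992, -0.0], [-0.0, 0.0, -1.0]]
contact_force: [-0.9, 1.0, 0.1]
grip_width: -0.1
gripper_force: 0.6
jig tcp [13.33 63.45 89.58] grasp z 35.6 F [-1.05  0.83  0.12] yaw -0.1305 w -0.1 gf 0.6 t 16.9 hinge~ 5.27 24.0
t: 17.57
ee_pos: [595.1, -7.0, 89.6]
tool_rot: [[0.992, -0.13, -0.0], [-0.13, -0.992, -0.0], [-0.0, 0.0, -1.0]]
contact_force: [0.8, 2.0, -0.7]
grip_width: -0.4
gripper_force: 0.4
jig tcp [13.38 56.18 89.62] grasp z 35.6 F [ 0.55  2.09 -0.65] yaw -0.1299 w -0.4 gf 0.4 t 17.5667 hinge~ 5.27 24.0
top c [ 32.2 105.4] size [25.5 64.8] ang 8.1 x 15.0 41.7 y 73.4 136.7
wrist c [13.1  0.2] size [84.7 37.8] ang 89.95 x -5.9 32.0 y -42.2 42.5
```

```bash
python3 -m jog '{"translation":[[0,0.07,0],[0,0.07,0],[0,0.07,0],[0,0.07,0],[0,0.07,0],[0,0.07,0],[0,0.07,0],[0,0.07,0],[0,0.07,0],[0,0.04,0],[0,0.04,0],[0,0.03,0]],"angular":[[0,0,0],[0,0,0],[0,0,0],[0,0,0],[0,0,0],[0,0,0],[0,0,0],[0,0,0],[0,0,0],[0,0,0],[0,0,0],[0,0,0]],"jaw":[0,0,0,0,0,0,0,0,0,0,0,0]}'; python3 st.py
python3 -m jog '{"translation":[[0,0.02,0],[0,0.02,0],[0,0.02,0],[0,0.02,0]],"angular":[[0,0,0],[0,0,0],[0,0,0],[0,0,0]],"jaw":[0,0,0,0]}'; python3 st.py
python3 -m jog '{"translation":[[0,0.02,0],[0,0.02,0]],"angular":[[0,0,0],[0,0,0]],"jaw":[0,0]}'; python3 st.py
python3 -m jog '{"translation":[[0,0.02,0],[0,0.02,0]],"angular":[[0,0,0],[0,0,0]],"jaw":[0,0]}'; python3 st.py;python3 blk.py
```

```text
t: 18.67
ee_pos: [592.7, -25.4, 89.6]
tool_rot: [[0.992, -0.13, -0.0], [-0.13, -0.992, 0.0], [-0.0, -0.0, -1.0]]
contact_force: [-0.3, -0.4, 0.0]
grip_width: 0.5
gripper_force: 0.4
jig tcp [13.41 37.61 89.63] grasp z 35.6 F [-0.2  -0.44  0.01] yaw -0.1301 w 0.5 gf 0.4 t 18.6667 hinge~ 5.27 23.9
t: 19.0
ee_pos: [592.4, -27.3, 89.6]
tool_rot: [[0.992, -0.13, 0.0], [-0.13, -0.992, 0.0], [0.0, -0.0, -1.0]]
contact_force: [-0.3, 0.7, -1.1]
grip_width: 0.3
gripper_force: 0.4
jig tcp [13.42 35.75 89.63] grasp z 35.6 F [-0.43  0.64 -1.08] yaw -0.13 w 0.3 gf 0.4 t 19.0 hinge~ 5.27 23.9
t: 19.17
ee_pos: [592.3, -28.3, 89.6]
tool_rot: [[0.992, -0.13, -0.0], [-0.13, -0.992, -0.0], [-0.0, 0.0, -1.0]]
contact_force: [-0.1, 1.5, -0.6]
grip_width: 0.4
gripper_force: 0.4
jig tcp [13.4  34.71 89.62] grasp z 35.6 F [-0.3   1.44 -0.56] yaw -0.1299 w 0.4 gf 0.4 t 19.1667 hinge~ 5.27 24.0
t: 19.33
ee_pos: [592.2, -29.3, 89.6]
tool_rot: [[0.992, -0.13, -0.0], [-0.13, -0.992, -0.0], [-0.0, 0.0, -1.0]]
contact_force: [-0.5, 0.9, -1.0]
grip_width: 0.2
gripper_force: 0.4
jig tcp [13.42 33.7  89.64] grasp z 35.6 F [-0.59  0.85 -0.97] yaw -0.13 w 0.2 gf 0.4 t 19.3333 hinge~ 5.27 23.9
top c [ 12.4 -29.4] size [72.  40.2] ang 89.86 x -7.8 32.4 y -65.4 6.6
wrist c [ 13.3 -22.3] size [85.2 37.7] ang 89.11 x -5.9 32.3 y -64.7 20.1
```

```bash
for i in 1; do python3 -m jog '{"translation":[[0,0.02,0],[0,0.02,0],[0,0.02,0]],"angular":[[0,0,0],[0,0,0],[0,0,0]],"jaw":[0,0,0]}' >/dev/null; python3 st.py; done
python3 -m jog '{"translation":[[0,0.02,0],[0,0.02,0]],"angular":[[0,0,0],[0,0,0]],"jaw":[0,0]}' >/dev/null; python3 st.py
python3 -m jog '{"translation":[[0,0.02,0]],"angular":[[0,0,0]],"jaw":[0]}' >/dev/null; python3 st.py
python3 -m jog '{"translation":[[0,0.02,0]],"angular":[[0,0,0]],"jaw":[0]}' >/dev/null; python3 st.py
```

```text
jig tcp [13.42 32.24 89.65] grasp z 35.6 F [ 0.39  1.17 -0.35] yaw -0.1301 w 0.0 gf 0.4 t 19.6833 hinge~ 5.27 23.9
jig tcp [13.46 31.22 89.66] grasp z 35.7 F [ 0.1   1.02 -0.99] yaw -0.13 w 0.4 gf 0.4 t 19.85 hinge~ 5.27 23.9
jig tcp [13.44 30.69 89.67] grasp z 35.7 F [-1.21  0.84 -0.5 ] yaw -0.1301 w -0.4 gf 0.4 t 19.9333 hinge~ 5.27 23.9
jig tcp [13.44 30.23 89.69] grasp z 35.7 F [ 0.62  0.69 -0.2 ] yaw -0.1299 w -0.3 gf 0.4 t 20.0167 hinge~ 5.27 23.9
```

```bash
python3 -m jog '{"translation":[[0,0.02,0]],"angular":[[0,0,0]],"jaw":[0]}' >/dev/null; python3 st.py
python3 -m jog '{"translation":[[0,0.02,0]],"angular":[[0,0,0]],"jaw":[0]}' >/dev/null; python3 st.py
```

```text
jig tcp [13.45 29.7  89.67] grasp z 35.7 F [0.45 0.62 0.51] yaw -0.1301 w 0.3 gf 0.5 t 20.1 hinge~ 5.27 23.9
jig tcp [13.45 29.2  89.65] grasp z 35.7 F [-0.42  0.61 -0.21] yaw -0.13 w -0.2 gf 0.5 t 20.1833 hinge~ 5.27 23.9
```

```bash
python3 -m jog '{"translation":[[0,0.02,0]],"angular":[[0,0,0]],"jaw":[0]}' >/dev/null; python3 st.py
```

```text
jig tcp [13.44 28.69 89.67] grasp z 35.7 F [-0.87  0.27 -0.22] yaw -0.13 w 0.2 gf 0.5 t 20.2667 hinge~ 5.27 23.9
```

```bash
python3 -m jog '{"translation":[[0,0.02,0]],"angular":[[0,0,0]],"jaw":[0]}' >/dev/null; python3 st.py
python3 -m jog '{"translation":[[0,0.02,0]],"angular":[[0,0,0]],"jaw":[0]}' >/dev/null; python3 st.py; python3 blk.py
```

```text
jig tcp [13.45 28.28 89.65] grasp z 35.7 F [-0.08  2.55  0.61] yaw -0.1301 w 0.2 gf 1.5 t 20.35 hinge~ 5.27 23.9
jig tcp [13.52 28.19 89.68] grasp z 35.7 F [-0.15  4.18 -0.77] yaw -0.1302 w 0.0 gf 2.2 t 20.4333 hinge~ 5.26 23.8
top c [ 12.  -33.8] size [39.6 74.3] ang 0.88 x -7.5 32.2 y -71.1 3.1
wrist c [ 13.4 -27.5] size [85.9 37.8] ang 87.51 x -5.9 32.7 y -69.9 14.7
```

Contact at TCP y 28.2: the motion has stopped and the force is rising. I hold and read the settled force before fine-tuning.

```bash
for i in 1 2 3 4; do python3 -m jog '{"translation":[[0,0,0]],"angular":[[0,0,0]],"jaw":[0]}' >/dev/null; python3 st.py; done; python3 -m jog '{"translation":[[0,0.008,0]],"angular":[[0,0,0]],"jaw":[0]}' >/dev/null; python3 st.py
```

```text
jig tcp [13.51 28.16 89.66] grasp z 35.7 F [-0.27  4.32  0.11] yaw -0.13 w 0.2 gf 2.1 t 20.6167 hinge~ 5.26 23.9
jig tcp [13.52 28.16 89.66] grasp z 35.7 F [-1.14  3.75 -0.28] yaw -0.13 w 0.1 gf 2.3 t 20.7 hinge~ 5.26 23.9
jig tcp [13.52 28.17 89.66] grasp z 35.7 F [ 0.33  5.   -0.38] yaw -0.1299 w 0.0 gf 2.5 t 20.7833 hinge~ 5.26 23.9
jig tcp [13.53 28.15 89.67] grasp z 35.7 F [ 0.17  5.15 -0.65] yaw -0.1299 w -0.1 gf 2.6 t 20.8667 hinge~ 5.26 23.9
jig tcp [13.57 28.07 89.69] grasp z 35.7 F [ 0.28  6.63 -0.17] yaw -0.13 w -0.2 gf 3.1 t 20.95 hinge~ 5.26 23.8
```

```bash
for i in 1 2 3 4 5 6; do python3 -m jog '{"translation":[[0,0,0],[0,0,0]],"angular":[[0,0,0],[0,0,0]],"jaw":[0,0]}' >/dev/null; python3 st.py; done; python3 blk.py
```

```text
jig tcp [13.56 28.08 89.67] grasp z 35.7 F [0.03 5.49 0.59] yaw -0.1299 w 0.1 gf 2.9 t 21.1167 hinge~ 5.26 23.8
jig tcp [13.58 28.08 89.7 ] grasp z 35.7 F [0.7  6.21 0.47] yaw -0.1299 w 0.2 gf 2.9 t 21.2833 hinge~ 5.26 23.8
jig tcp [13.55 28.08 89.66] grasp z 35.7 F [0.21 4.87 0.45] yaw -0.13 w -0.1 gf 2.9 t 21.45 hinge~ 5.26 23.9
jig tcp [13.57 28.08 89.69] grasp z 35.7 F [-0.16  6.82  0.34] yaw -0.1299 w -0.3 gf 2.9 t 21.6167 hinge~ 5.26 23.8
jig tcp [13.54 28.08 89.69] grasp z 35.7 F [ 0.2   5.97 -0.56] yaw -0.13 w -0.4 gf 2.9 t 21.7833 hinge~ 5.26 23.8
jig tcp [13.57 28.09 89.68] grasp z 35.7 F [-0.1   4.77 -0.51] yaw -0.1299 w 0.1 gf 2.9 t 21.95 hinge~ 5.26 23.8
top c [ 12.3 -36.4] size [39.6 69.3] ang 0.41 x -7.5 32.2 y -71.1 -1.8
wrist c [ 13.3 -27.6] size [85.6 37.5] ang 87.66 x -6.0 32.5 y -69.9 14.6
```

Mean total about 5.7 N, less about 0.9 N sliding friction, leaves about 5 N on the screw, held for over 1 s. I back off gently along the fence, then rise.

```bash
python3 -m jog '{"translation":[[0,-0.01,0],[0,-0.01,0],[0,-0.01,0],[0,-0.02,0],[0,-0.05,0],[0,-0.2,0],[0,-0.4,0],[0,-0.4,0],[0,0,-0.6],[0,0,-0.6],[0,0,-0.6],[0,0,-0.6]],"angular":[[0,0,0],[0,0,0],[0,0,0],[0,0,0],[0,0,0],[0,0,0],[0,0,0],[0,0,0],[0,0,0],[0,0,0],[0,0,0],[0,0,0]],"jaw":[0,0,0,0,0,0,0,0,0,0,0,0]}' >/dev/null; python3 st.py
python3 -m jog '{"translation":[[-0.8,0.4,-0.8],[-0.8,0.6,-0.8],[-0.8,0.6,-0.3],[0,0.6,0],[0,0,0],[0,0,0]],"angular":[[0,0,0],[0,0,0],[0,0,0],[0,0,0],[0,0,0],[0,0,0]],"jaw":[0,0,30,30,30,30]}' >/dev/null; python3 st.py; python3 snap.py w7; python3 blk.py
```

```text
jig tcp [ 13.32  56.   150.29] grasp z 96.3 F [1.61 0.12 0.6 ] yaw -0.1292 w 0.1 gf 0.0 t 23.05 hinge~ 1.27 42.2
jig tcp [-46.63   0.31 197.42] grasp z 143.4 F [ 0.11  0.46 -0.69] yaw -0.1305 w 30.1 gf 0.0 t 23.55 hinge~ 0.88 113.7
[528.3 -54.6 197.4]
top c [ 2.9 14.7] size [ 92.  123.2] ang 8.08 x -44.9 41.9 y -49.0 82.1
wrist c [ 23.7 -61.8] size [18.7 10.1] ang 25.86 x 15.9 33.3 y -69.9 -58.0
```

View pics/w7.png

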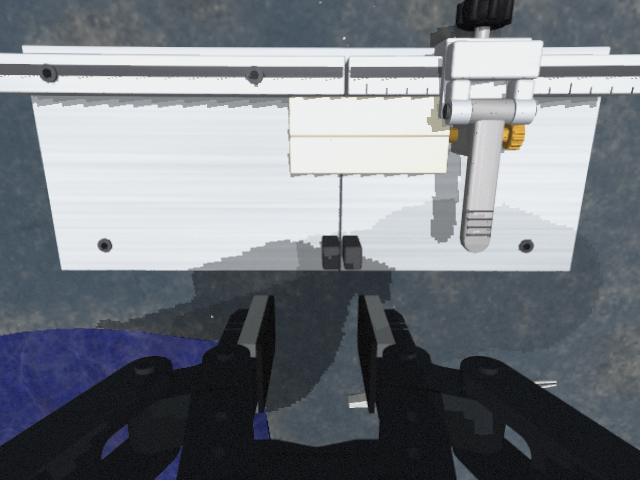

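The block lies flat on the fence, with corners (289,97), (448,97), (448,173), (289,174); its end meets the brass tip at (450,135), and the arm is down with its tip at (476,245). Now I pinch the arm to fold it up.

```bash
python3 -m jog '{"translation":[[0.175,0.81,0],[0.175,0.81,0],[0.175,0.81,0],[0.175,0.81,0],[0,0,0.6],[0,0,0.6],[0,0,0.6],[0,0,0.6],[0,0,0.6],[0,0,0.5],[0,0,0],[0,0,0]],"angular":[[0,0,0],[0,0,0],[0,0,0],[0,0,0],[0,0,0],[0,0,0],[0,0,0],[0,0,0],[0,0,0],[0,0,0],[0,0,0],[0,0,0]],"jaw":[30,30,30,30,30,30,30,30,30,30,30,30]}' >/dev/null; python3 st.py
python3 -m jog '{"translation":[[0,0,0],[0,0,0],[0,0,0],[0,0,0],[0,0,0],[0,0,0]],"angular":[[0,0,0],[0,0,0],[0,0,0],[0,0,0],[0,0,0],[0,0,0]],"jaw":[8,8,8,8,8,8]}' 20 >/dev/null; python3 st.py
python3 - <<'E'
import numpy as np
r=55;a=np.linspace(0,1.9,24);p=np.c_[26-r*np.cos(a),56+r*np.sin(a)];d=np.diff(p,axis=0)/25;d[:,1]*=-1
print(np.round(d,2).tolist())
E
```

```text
jig tcp [-29.12 -80.53 108.88] grasp z 54.9 F [0.92 0.85 1.44] yaw -0.1293 w 29.8 gf 0.0 t 24.7 hinge~ 6.26 55.1
jig tcp [-28.38 -80.66 110.44] grasp z 56.4 F [1.53 3.37 3.71] yaw -0.1298 w 13.2 gf 23.9 t 25.2 hinge~ 0.01 54.4
[[0.01, -0.18], [0.02, -0.18], [0.04, -0.18], [0.05, -0.17], [0.07, -0.17], [0.08, -0.16], [0.09, -0.16], [0.11, -0.15], [0.12, -0.14], [0.13, -0.13], [0.14, -0.12], [0.15, -0.11], [0.16, -0.09], [0.16, -0.08], [0.17, -0.07], [0.17, -0.05], [0.18, -0.04], [0.18, -0.02], [0.18, -0.01], [0.18, 0.01], [0.18, 0.02], [0.18, 0.04], [0.17, 0.05]]
```

```bash
python3 -m jog '{"translation":[[0.01,0,-0.18],[0.02,0,-0.18],[0.04,0,-0.18],[0.05,0,-0.17],[0.07,0,-0.17],[0.08,0,-0.16],[0.09,0,-0.16],[0.11,0,-0.15],[0.12,0,-0.14],[0.13,0,-0.13],[0.14,0,-0.12],[0.15,0,-0.11]],"angular":[[0,0,0],[0,0,0],[0,0,0],[0,0,0],[0,0,0],[0,0,0],[0,0,0],[0,0,0],[0,0,0],[0,0,0],[0,0,0],[0,0,0]],"jaw":[8,8,8,8,8,8,8,8,8,8,8,8]}' >/dev/null; python3 st.py
python3 -m jog '{"translation":[[0.16,0,-0.09],[0.16,0,-0.08],[0.17,0,-0.07],[0.17,0,-0.05],[0.18,0,-0.04],[0.18,0,-0.02],[0.18,0,-0.01],[0.18,0,0.01],[0.18,0,0.02],[0.18,0,0.04],[0.17,0,0.05],[0,0,0]],"angular":[[0,0,0],[0,0,0],[0,0,0],[0,0,0],[0,0,0],[0,0,0],[0,0,0],[0,0,0],[0,0,0],[0,0,0],[0,0,0],[0,0,0]],"jaw":[8,8,8,8,8,8,8,8,8,8,8,8]}' >/dev/null; python3 st.py
```

```text
jig tcp [ -6.15 -80.78 155.32] grasp z 101.3 F [-6.09  5.4  -2.55] yaw -0.1305 w 13.4 gf 21.9 t 26.2 hinge~ 0.95 55.6
jig tcp [ 44.57 -80.87 163.82] grasp z 109.8 F [-1.89  3.72  3.38] yaw -0.1295 w 13.3 gf 19.4 t 27.2 hinge~ 1.9 56.9
```

```bash
python3 -m jog '{"translation":[[0,0,0],[0,0,0],[0,0,0],[0,0,-0.6],[0,0,-0.8],[0,0,-0.8],[0,0,-0.8],[-0.8,-0.7,0],[-0.8,-0.7,0],[-0.8,-0.7,0],[-0.8,-0.7,0],[0,0,0]],"angular":[[0,0,0],[0,0,0],[0,0,0],[0,0,0],[0,0,0],[0,0,0],[0,0,0],[0,0,0],[0,0,0],[0,0,0],[0,0,0],[0,0,0]],"jaw":[40,40,40,40,40,40,40,40,40,40,40,40]}' >/dev/null; python3 st.py
python3 -m jog '{"translation":[[-0.1,-0.1,0],[0,0,0],[0,0,0]],"angular":[[0,0,0],[0,0,0],[0,0,0]],"jaw":[40,40,40]}' >/dev/null; python3 snap.py w8
python3 - <<'E'
from h import *
import pickle
toj,tow=jigset((574.5,-61),-0.130)
for n in("w7","w8"):
    C=cam("wrist",pickle.load(open(n+".pkl","rb"))); g=cv2.cvtColor(cv2.imread(f"pics/{n}.png"),cv2.COLOR_BGR2HSV)
    m=((g[:,:,0]>15)&(g[:,:,0]<40)&(g[:,:,1]>6)&(g[:,:,1]<60)&(g[:,:,2]>225)).astype(np.uint8)
    r=np.zeros_like(m); cv2.fillPoly(r,[np.int32(proj(C,tow([[-25,-70,34],[-25,40,34],[33,40,34],[33,-70,34]])))],1)
    m=cv2.morphologyEx(m&r,cv2.MORPH_CLOSE,np.ones((5,5))); m=cv2.morphologyEx(m,cv2.MORPH_OPEN,np.ones((5,5)))
    c=max(cv2.findContours(m,0,1)[0],key=cv2.contourArea); P=toj(onplane(C,c[:,0].astype(float),34))
    print(n,P[:,:2].min(0).round(1),P[:,:2].max(0).round(1),cv2.minAreaRect(np.float32(P[:,:2]))[2])
E
```

```text
jig tcp [-38.53  -9.4  237.89] grasp z 183.9 F [ 0.25  0.51 -0.83] yaw -0.1283 w 39.9 gf 0.0 t 28.2 hinge~ 1.1 143.2
[535.6 -64.9 237. ]
w7 [ -5.7 -69.5] [  3.9 -39.6] 89.89627838134766
w8 [ -5.8 -69.3] [ -0.7 -49.6] 5.1353583335876465
```

View pics/w8.png

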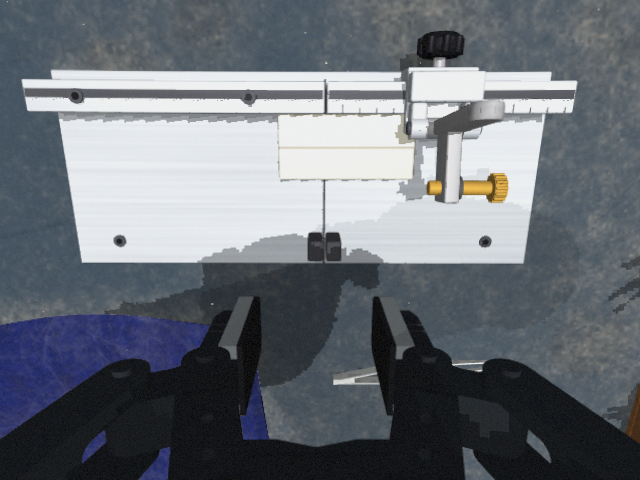

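The stop is up (arm end near (488,107)), and the block is at corners (279,114), (413,115), (413,180), (279,180). A numeric check, then I hand in.

```bash
python3 - <<'E'
from h import *
import pickle
toj,tow=jigset((574.5,-61),-0.130)
for n,q in(("w7",[(289,97),(448,97),(448,173),(289,174)]),("w8",[(279,114),(413,115),(413,180),(279,180)])):
    C=cam("wrist",pickle.load(open(n+".pkl","rb"))); print(n,toj(onplane(C,q,34))[:,:2].round(1).tolist())
o,d=ray(C,[(490,107)]); o=toj(o)[0]; d=toj(d+np.array([574.5,-61,0]))[0]; p=o+d*((-81-o[1])/d[1]); print("arm end",p, "angle",np.pi-np.arctan2(p[2]-56,p[0]-26))
E
```

```text
w7 [[32.8, 14.2], [32.7, -67.7], [-6.2, -71.1], [-6.7, 14.9]]
w8 [[33.2, 13.6], [32.5, -68.1], [-7.0, -70.7], [-7.0, 14.6]]
arm end [ 35.24401003 -81.         120.22978697] angle 1.7137357273649796
```

```bash
python3 -c "
from cell import sign_off
print(sign_off())"
```

```text
the job is handed in; nothing more can be done
None
```

The job is handed in: the stop was folded fully down, the block was slid flat along the fence to the screw tip and held there for over a second at about 5 N, then released; the stop is folded back up past upright (about 1.7–1.9 rad), and the block stayed within about 0.5 mm of where it was gauged, as far as the camera could tell.

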